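# Snug the sound thumbscrew, back out the crossed one

## Robot

A 6-joint arm with a two-finger parallel gripper is mounted at the origin on the work surface. World frame = base frame: x ahead of the robot, y to its left, z up, the work surface at z = 0. Lengths are in m, angles in degrees, forces in N, time in s.
With the tool pointing down it reaches from about 0.35 to 0.875 m from the base axis. Payload 4.2 kg.
Tool frame: the origin (TCP) lies at the very end of the fingers, on their centre line; the grasp point (between the pads) lies 19 mm behind it (r.hold_point_z is the distance from the TCP to the grasp point, in m); z points along the fingers, y is the direction in which the jaws open and shut (so a half turn about z gives the same grasp; the last joint's range is limited). The gripper opens to 87 mm and grips with 3 to 60 N. Pads are 19 mm wide; open, the fingers measure 117 mm over their backs; the gripper's body (75 mm by 190 mm) begins 51 mm behind the grasp point.
Start: joints at [-55.829, 22.042, 0.453, 0, -68.411, -14.817], TCP at [0.207, -0.59, 0.223] pointing down, gripper open.
Joint ranges: [-179.83, 179.83], [-69.29, 118.12], [-61.27, 80.66], [-181.25, 117.63], [-171.15, -9.14], [-177.46, 177.46]. Speed limits (degrees/s): [159.86, 159.86, 180, 180, 180, 180].

## Interface

Orientations are given as a 3x3 rotation matrix whose columns are the frame's x, y, z axes.
In Python, from station import r, cams, ticket gives the robot as it stands.
- The arm moves only by the tool drive_tool, never from a script. Its argument "deltas" is a list of rows, each an object of numbers: "dx", "dy", "dz": the shift along the tool's x, y, z in m; "wx", "wy", "wz": the turn, a rotation vector about the tool's x, y, z in degrees. A call has 1 to 20 rows; each row is the pose to reach, as a shift and turn from the pose commanded when the call began, along the tool's axes at that moment; what a row does not reach only later rows make up. A row lasts 1/10 s, in which the tool goes at most 50 mm and 8.59 degrees, less where a joint would pass 70% of its speed; a pose out of reach is approached as far as the arm can. A call with a gripper value outside its range is refused whole. "gripper" is the opening, from 0 (shut) to 1 (fully open), set as the call begins (left out, the last holds). The fingers move at their own pace and stop on an object; the grip force is fixed at half the most. Time passes only in rows, so rows that repeat a pose let the fingers close. It gives the time, the measured TCP pose, the force and the opening at its end, in the units of the state.
- r.sense(): the state, without advancing time (a new reading comes with each control period).
- cams.capture(name): name is "scene" or "top" or "wrist"; returns the picture (480x640x3 uint8, red, green, blue); there is no depth.
- cams.camera_model(name): a dict with "intrinsics" (3x3 intrinsics, pixels), "extrinsics" (4x4, takes a point from world to camera coordinates); the wrist camera has in their place "T_tool_cam" (4x4, takes a point from camera to tool coordinates, whose origin is the TCP and whose axes are the flange's). Camera axes: x right, y down, z forward; pixel columns grow to the right and rows downward; lengths in m; the calibration is good to about 2 mm. A picture is of the moment at which its call begins: read the wrist's pose just before it. camera_model takes no time and is no camera call.
- ticket.finish_job(): hands the job in, once; it reports no verdict.
The state is a dict: "time_s": time; "joints": joint angles; "joint_velocities": joint speeds; "effort": joint torques, N m; "tcp_pos": TCP position; "ee_rot": TCP orientation; "wrist_force": force on the tool from outside, world axes, zero at the start; "moment": the same for the moment, N m; "gripper_width": opening from 0.0 (shut) to 1.0 (fully open).
Only numpy, scipy, OpenCV 4.12 (cv2) and the standard library are available. Lean on these libraries where they do the work, as an engineer would, in place of code of your own. Each camera call takes 0.05 s, during which the arm holds its last target.

## Task

Both thumbscrews of the filter mount have only been finger-started, and one of the two has its thread crossed, which cannot be seen. Start one clockwise gently: if it resists early, stop at once without forcing it, and wind it all the way back out against its stop; a screw that runs freely is to be turned on until its collar is snug on the black plate, without over-tightening. Leave the mount with the sound screw snug, the crossed one fully backed out, both released, and the other things on the board where they stand.

Things in the scene. Friction and masses are not known exactly. Their poses are not given: they have to be found in the camera images.
- head_a (a point): grip point on the axis of thumbscrew A, at the +y end of the mount. Steel: an upright flat spade 40 mm long (x axis) x 10 mm thick (y axis) x 30 mm tall, top edge 11 mm above this point, bottom edge 19 mm below; then a round collar 28 mm across, its top 23 mm and its underside 26 mm below this point, with a 2 mm rubber washer under it. z is up along the screw.
- head_b (a point): the same for thumbscrew B, identical, at the -y end of the mount, 160 mm from A. Within 50 mm of either axis nothing but its spade stands higher than its collar. Force-sensor moments are noisy by about 0.05 Nm: average them.
- screw_a (a joint): turning angle of thumbscrew A, rad: 0 = fully backed out, against its stop; grows clockwise seen from above (tightening); the screw sinks 3.2 mm per rad. It starts at 0.5 to 0.9. A sound screw turns freely (about 0.04 Nm) until its rubber-faced collar meets the black plate at 2.3 to 3.1 rad, then as a spring of about 0.3 Nm per rad: 0.15 to 0.3 Nm is snug, 0.45 Nm over-tight.
- screw_b (a joint): the same for thumbscrew B. Exactly one of the two is crossed, either may be: it begins to resist at 1.25 rad (0.35 to 0.75 rad after the start) like a spring of about 0.6 Nm per rad; 0.15 to 0.2 Nm tells it clearly, 0.4 Nm damages it. It turns back freely. Let go, a snug screw springs back a little and stays snug.
- seat_a: the fixed threaded bush of thumbscrew A with the screw in it; origin on the screw's axis, 57.3 mm above the board, where the steel collar's underside is when the screw is fully backed out; z up.
- seat_b: the same for thumbscrew B.
- block: fixed aluminium base block of the mount, 60 x 250 x 40 mm (feet 110 mm long across its ends, 8 mm high), origin on the board under its centre, y along its length towards thumbscrew A. It holds the threads.
- plate: fixed black clamp plate lying on the block, 50 x 236 x 8 mm, origin at the centre of its underside (its top is 8 mm higher); a round filter cell 52 mm across and 8 mm high stands in its middle. The screws' collars come down on it.
- dropper_bottle: loose amber dropper bottle, 32 mm across, 75 mm high; a bystander, to be left alone; origin under its centre.
- wash_bottle: loose white bottle, 52 mm across, 130 mm high; a bystander, to be left alone; origin under its centre.
- tape_roll: loose white ring, 64 mm across, 18 mm high; a bystander, to be left alone; origin under its centre.
- lens_tube: loose black tube, 32 mm across, 26 mm high, beside the mount; a bystander, to be left alone; origin under its centre.
- dish: loose steel dish, 60 mm across, 14 mm high; a bystander, to be left alone; origin under its centre.
- optic_post: loose steel post on a foot, 32 mm across, 50 mm high; a bystander, to be left alone; origin under its centre.
- driver: loose screwdriver, 170 mm long, lying beside the mount; a bystander, to be left alone; origin under its centre.

How it is judged:
By the outcome, as a careful person would: the job done as asked, in the order asked, and still so for the second after the job is handed in, with the robot touching nothing.
It also fails if it takes over 72 s, if anything falls off the work surface, if the arm or the gripper's body presses on something with over 40 N, if the wrist force passes 120 N, or if a joint passes its speed limit or range.

## Working session

There is one attempt and no reset: what is moved stays moved. The work goes in short steps, Python scripts to look and compute and a tool call to move; the robot and the scene stay as the last step left them, time stands still between calls to the robot, and variables do not carry over. Pictures are saved under pics/ and viewed, and the job is handed in when it is done.

Besides the shell and the picture viewer there is one more tool, called after ">>>" as name(argument=value, ...) on one line, values as JSON. drive_tool: Moves the arm, as the interface text tells. Its arguments: {"type":"object","properties":{"deltas":{"type":"array","items":{"type":"object","properties":{"dx":{"type":"number"},"dy":{"type":"number"},"dz":{"type":"number"},"wx":{"type":"number"},"wy":{"type":"number"},"wz":{"type":"number"}}}},"gripper":{"type":"number"}},"required":["deltas"]}

```bash
ls; mkdir -p pics; python3 - <<'E'
from station import r,cams,ticket
import cv2
s=r.sense(); print({k:s[k] for k in ['time_s','tcp_pos','ee_rot','wrist_force','moment','gripper_width']}, r.hold_point_z)
for n in ['scene','top']:
    im=cams.capture(n); cv2.imwrite(f'pics/{n}0.png',im[:,:,::-1])
    print(n,cams.camera_model(n))
print(cams.camera_model('wrist'))
E
```

```text
pics
{'time_s': 0.0, 'tcp_pos': array([ 0.20694322, -0.58908787,  0.22142785]), 'ee_rot': array([[-9.43550272e-01, -3.31228287e-01, -8.39812659e-04],
       [-3.31229338e-01,  9.43547918e-01,  2.10969797e-03],
       [ 9.36118400e-05,  2.26877669e-03, -9.99997422e-01]]), 'wrist_force': array([-0.05242822,  0.54466835,  0.87790373]), 'moment': array([0.00252253, 0.03118705, 0.03503562]), 'gripper_width': 0.9988871471312823} 0.0187
scene {'intrinsics': array([[445.42310378,   0.        , 323.38991991],
       [  0.        , 445.42310378, 243.63207612],
       [  0.        ,   0.        ,   1.        ]]), 'extrinsics': array([[ 0.86555133,  0.50080718,  0.00361574, -0.48595045],
       [ 0.37386308, -0.64131474, -0.67003119, -0.14011792],
       [-0.3332376 ,  0.58129818, -0.74232414,  1.17094194],
       [ 0.        ,  0.        ,  0.        ,  1.        ]])}
top {'intrinsics': array([[584.90066154,   0.        , 313.28549248],
       [  0.        , 584.90066154, 236.15641866],
       [  0.        ,   0.        ,   1.        ]]), 'extrinsics': array([[ 0.00790139, -0.99988115, -0.01323842,  0.02086949],
       [-0.99463451, -0.00649293, -0.10324739,  0.55032375],
       [ 0.10314916,  0.01398319, -0.9945676 ,  1.12419853],
       [ 0.        ,  0.        ,  0.        ,  1.        ]])}
{'intrinsics': array([[353.6615344 ,   0.        , 322.87182128],
       [  0.        , 353.6615344 , 238.80359028],
       [  0.        ,   0.        ,   1.        ]]), 'T_tool_cam': array([[ 5.87494924e-04, -9.66135932e-01, -2.58032976e-01,
         6.99960576e-02],
       [ 9.99999733e-01,  6.79917272e-04, -2.68949112e-04,
         6.98308613e-04],
       [ 4.35282478e-04, -2.58032749e-01,  9.66136073e-01,
        -1.62704528e-01],
       [ 0.00000000e+00,  0.00000000e+00,  0.00000000e+00,
         1.00000000e+00]])}
```

View pics/scene0.png

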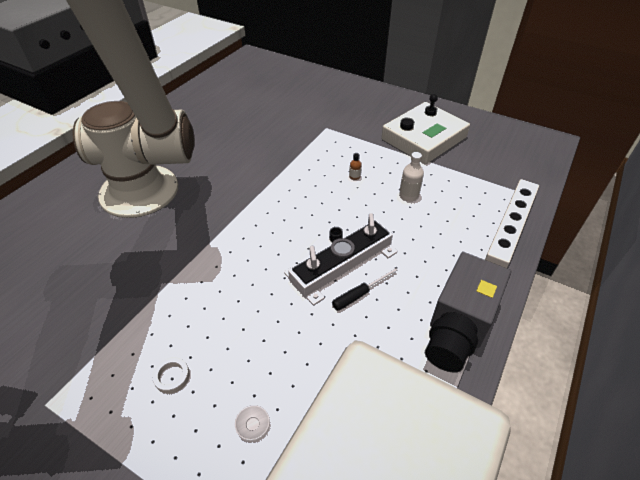

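View pics/top0.png

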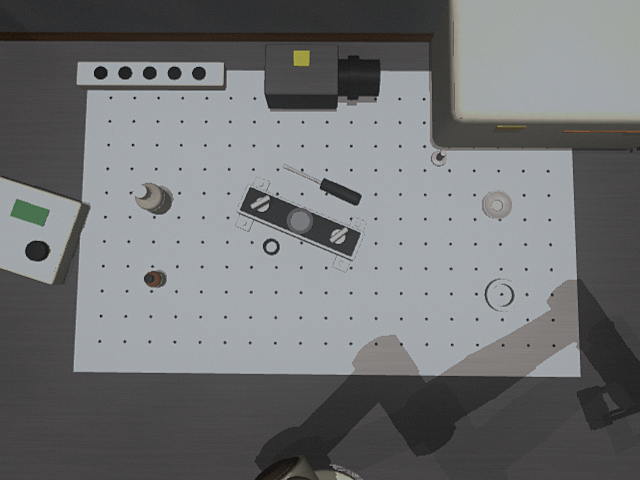

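```bash
python3 - <<'E'
import cv2
im=cv2.imread('pics/top0.png')[170:280,220:380]; cv2.imwrite('pics/topc.png',cv2.resize(im,None,fx=5,fy=5,interpolation=cv2.INTER_CUBIC))
im=cv2.imread('pics/scene0.png')[200:320,270:410]; cv2.imwrite('pics/scenec.png',cv2.resize(im,None,fx=5,fy=5,interpolation=cv2.INTER_CUBIC))
E
```

```text
(no output)
```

View pics/topc.png

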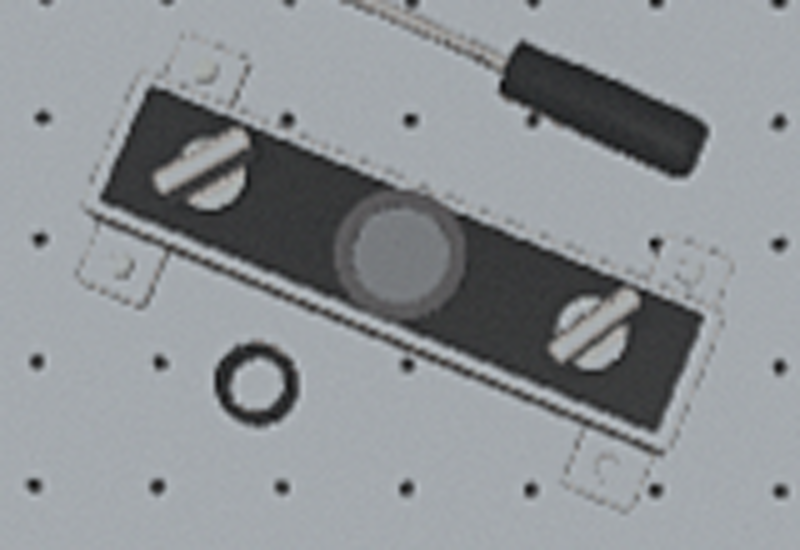

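View pics/scenec.png

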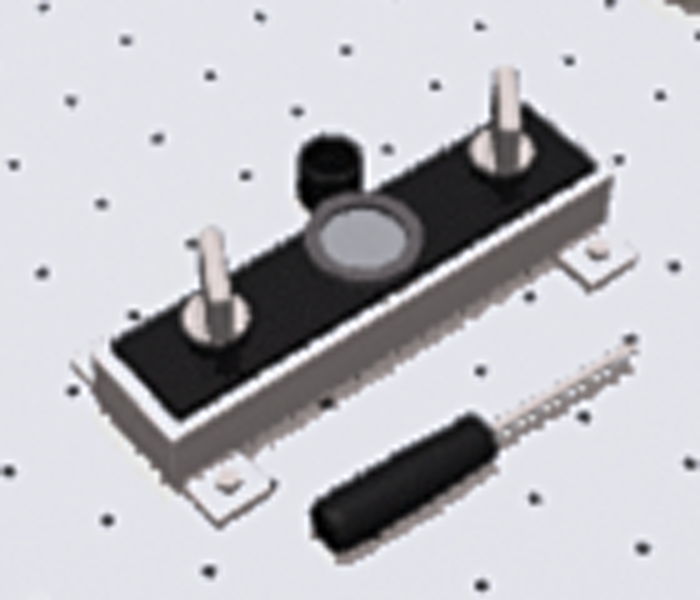

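```bash
cat > h.py <<'E'
import numpy as np
from station import r,cams
def ray(name,uv,pose=None):
    m=cams.camera_model(name); K=m['intrinsics']
    d=np.linalg.inv(K)@[uv[0],uv[1],1]
    if name=='wrist':
        T=m['T_tool_cam']; W=np.eye(4); W[:3,:3]=pose[1]; W[:3,3]=pose[0]; C=W@T
    else: C=np.linalg.inv(m['extrinsics'])
    return C[:3,3],C[:3,:3]@d
def onz(name,uv,z,pose=None):
    o,d=ray(name,uv,pose); return o+d*(z-o[2])/d[2]
E
python3 - <<'E'
from h import *
c=lambda x,y:(220+x/5-.4,170+y/5-.4)
A=onz('top',c(213,172),.058);B=onz('top',c(591,332),.058)
print(A,B,np.linalg.norm(A-B))
P=[onz('top',c(*p),.048) for p in [(152,88),(104,200),(658,430),(704,318)]]
print(np.round(P,4),np.mean(P,0)); d=P[0]+P[1]-P[2]-P[3]; print('plate y axis deg',np.degrees(np.arctan2(d[1],d[0])),np.linalg.norm(d)/2)
for a,b in [((157,188),(245,135)),((553,358),(638,292))]:
    p=onz('top',c(*a),.092);q=onz('top',c(*b),.092);print((p+q)/2,np.linalg.norm(p-q),np.degrees(np.arctan2(*(q-p)[1::-1])))
c=lambda x,y:(270+x/5-.4,200+y/5-.4)
print(onz('scene',c(217,318),.058),onz('scene',c(502,151),.058))
E
```

```text
[0.60898252 0.12371543 0.058     ] [ 0.54772135 -0.02262792  0.058     ] 0.15864837903121048
[[ 0.6437  0.1492  0.048 ]
 [ 0.5993  0.1671  0.048 ]
 [ 0.5109 -0.0489  0.048 ]
 [ 0.5545 -0.0666  0.048 ]] [0.5770962  0.05020543 0.048     ]
plate y axis deg 67.65040933272513 0.23346880032267522
[0.60753742 0.12477829 0.092     ] 0.038494112099155646 -58.17360413153825
[ 0.54681982 -0.02335443  0.092     ] 0.04019745409467339 -51.69628401674881
[ 0.54923108 -0.02272072  0.058     ] [0.60964927 0.12460541 0.058     ]
```

```bash
cat >> h.py <<'E'
from scipy.spatial.transform import Rotation as Rn
def delta(p,phi):
    s=r.sense(); R0=s['ee_rot']; 
    a=np.radians(phi); Rt=np.array([[np.cos(a),np.sin(a),0],[np.sin(a),-np.cos(a),0],[0,0,-1]])
    d=R0.T@(np.array(p)-s['tcp_pos']); w=Rn.from_matrix(R0.T@Rt).as_rotvec(degrees=True)
    print('t',s['time_s'],'pos',s['tcp_pos'].round(4),'phi',np.degrees(np.arctan2(R0[1,0],R0[0,0])).round(2)); print('d',d.round(4),'w',w.round(2)); return d,w
E
python3 -c "
from h import *
delta([.5477,-.0228,.17],-51.7)"
```

```text
t 0.1 pos [ 0.207  -0.5892  0.2216] phi -160.65
d [-0.5091  0.4214  0.0523] w [ 8.0000e-02  1.0000e-01 -1.0895e+02]
```

>>> drive_tool(deltas=[{"dx": -0.1, "dy": 0.08, "dz": 0.0, "wz": -20}, {"dx": -0.2, "dy": 0.16, "dz": 0.0, "wz": -40}, {"dx": -0.3, "dy": 0.25, "dz": 0.0, "wz": -60}, {"dx": -0.4, "dy": 0.33, "dz": 0.0, "wz": -80}, {"dx": -0.509, "dy": 0.421, "dz": 0.02, "wz": -109}, {"dx": -0.509, "dy": 0.421, "dz": 0.052, "wz": -109}, {"dx": -0.509, "dy": 0.421, "dz": 0.052, "wz": -109}, {"dx": -0.509, "dy": 0.421, "dz": 0.052, "wz": -109}, {"dx": -0.509, "dy": 0.421, "dz": 0.052, "wz": -109}, {"dx": -0.509, "dy": 0.421, "dz": 0.052, "wz": -109}, {"dx": -0.509, "dy": 0.421, "dz": 0.052, "wz": -109}, {"dx": -0.509, "dy": 0.421, "dz": 0.052, "wz": -109}, {"dx": -0.509, "dy": 0.421, "dz": 0.052, "wz": -109}, {"dx": -0.509, "dy": 0.421, "dz": 0.052, "wz": -109}, {"dx": -0.509, "dy": 0.421, "dz": 0.052, "wz": -109}, {"dx": -0.509, "dy": 0.421, "dz": 0.052, "wz": -109}, {"dx": -0.509, "dy": 0.421, "dz": 0.052, "wz": -109}, {"dx": -0.509, "dy": 0.421, "dz": 0.052, "wz": -109}])

```text
schema error: expected keys dx, dy, dz, wx, wy, wz
```

>>> drive_tool(deltas=[{"dx": -0.1, "dy": 0.08, "dz": 0, "wx": 0, "wy": 0, "wz": -20}, {"dx": -0.2, "dy": 0.16, "dz": 0, "wx": 0, "wy": 0, "wz": -40}, {"dx": -0.3, "dy": 0.25, "dz": 0, "wx": 0, "wy": 0, "wz": -60}, {"dx": -0.4, "dy": 0.33, "dz": 0, "wx": 0, "wy": 0, "wz": -80}, {"dx": -0.509, "dy": 0.421, "dz": 0.02, "wx": 0, "wy": 0, "wz": -109}, {"dx": -0.509, "dy": 0.421, "dz": 0.052, "wx": 0, "wy": 0, "wz": -109}, {"dx": -0.509, "dy": 0.421, "dz": 0.052, "wx": 0, "wy": 0, "wz": -109}, {"dx": -0.509, "dy": 0.421, "dz": 0.052, "wx": 0, "wy": 0, "wz": -109}, {"dx": -0.509, "dy": 0.421, "dz": 0.052, "wx": 0, "wy": 0, "wz": -109}, {"dx": -0.509, "dy": 0.421, "dz": 0.052, "wx": 0, "wy": 0, "wz": -109}, {"dx": -0.509, "dy": 0.421, "dz": 0.052, "wx": 0, "wy": 0, "wz": -109}, {"dx": -0.509, "dy": 0.421, "dz": 0.052, "wx": 0, "wy": 0, "wz": -109}, {"dx": -0.509, "dy": 0.421, "dz": 0.052, "wx": 0, "wy": 0, "wz": -109}, {"dx": -0.509, "dy": 0.421, "dz": 0.052, "wx": 0, "wy": 0, "wz": -109}, {"dx": -0.509, "dy": 0.421, "dz": 0.052, "wx": 0, "wy": 0, "wz": -109}, {"dx": -0.509, "dy": 0.421, "dz": 0.052, "wx": 0, "wy": 0, "wz": -109}, {"dx": -0.509, "dy": 0.421, "dz": 0.052, "wx": 0, "wy": 0, "wz": -109}, {"dx": -0.509, "dy": 0.421, "dz": 0.052, "wx": 0, "wy": 0, "wz": -109}])

```text
time_s: 1.9
tcp_pos: [0.5473, -0.025, 0.1709]
ee_rot: [[0.619, -0.785, 0.0], [-0.785, -0.619, 0.0], [0.0, -0.0, -1.0]]
wrist_force: [-0.3, -0.6, -0.2]
gripper_width: 1.003
```

```bash
python3 - <<'E'
from h import *; import cv2,pickle
s=r.sense(); im=cams.capture('wrist'); cv2.imwrite('pics/w1.png',im[:,:,::-1]); pickle.dump((s['tcp_pos'],s['ee_rot']),open('w1.pkl','wb'))
print(s['joints'],s['tcp_pos'],s['wrist_force'],s['moment'])
E
```

```text
[ 1.43423888e+01  1.70921084e+01 -1.48501230e+01 -4.40935122e-04
 -5.80410772e+01  2.38931793e+01] [ 0.54730081 -0.02500216  0.17092814] [-0.3466795  -0.60977331 -0.23873431] [-0.04988218  0.13466577  0.00073302]
```

View pics/w1.png

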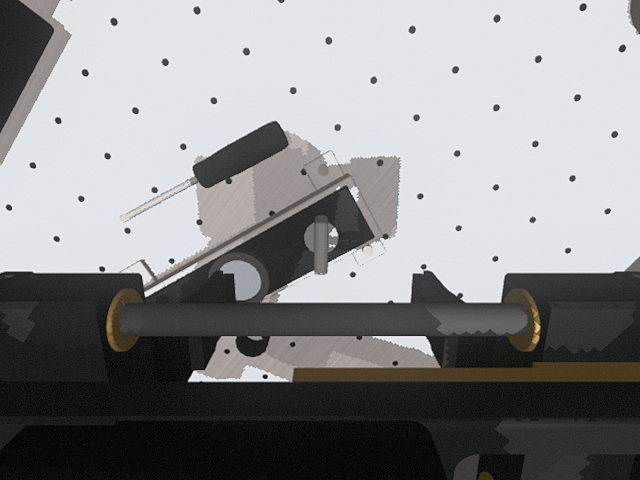

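```bash
python3 - <<'E'
import cv2
im=cv2.imread('pics/w1.png')[170:310,240:400]; cv2.imwrite('pics/w1c.png',cv2.resize(im,None,fx=5,fy=5,interpolation=cv2.INTER_CUBIC))
E
```

```text
(no output)
```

View pics/w1c.png

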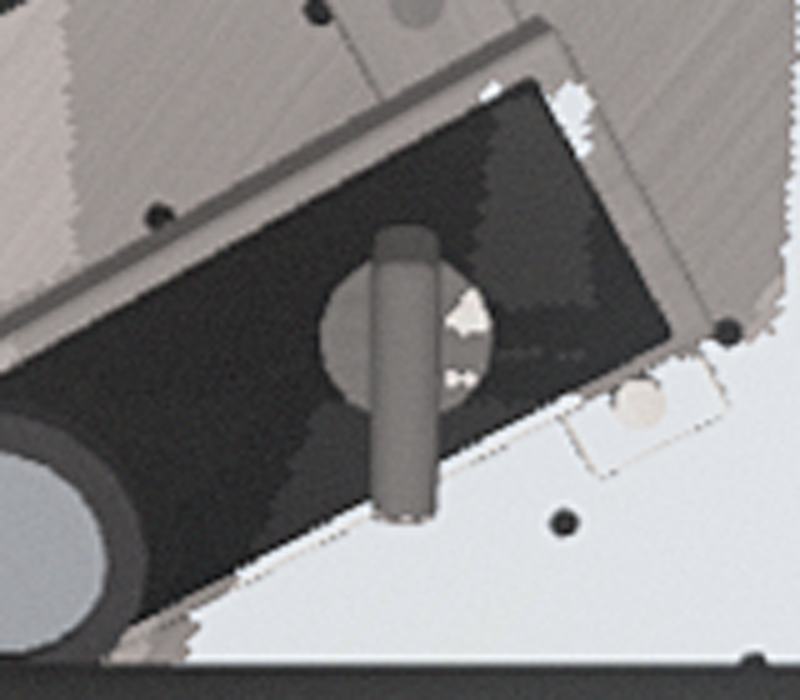

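```bash
python3 - <<'E'
from h import *; import pickle
P=pickle.load(open('w1.pkl','rb'))
c=lambda x,y:(240+x/5-.4,170+y/5-.4)
for nm,uv,z in [('collar',(406.5,336),.0585),('top',(405,391),.0925)]:
    p=onz('wrist',c(*uv),z,P); print(nm,p)
a=onz('wrist',c(405,262),.0925,P);b=onz('wrist',c(404,520),.0925,P); print(np.linalg.norm(a-b),np.degrees(np.arctan2(*(a-b)[1::-1])))
a=onz('wrist',c(371,450),.0925,P);b=onz('wrist',c(438,450),.0925,P); print(np.linalg.norm(a-b))
a=onz('wrist',c(319,336),.0585,P);b=onz('wrist',c(494,336),.0585,P); print(np.linalg.norm(a-b))
E
```

```text
collar [ 0.54781091 -0.02224833  0.0585    ]
top [ 0.5482781  -0.02283651  0.0925    ]
0.038193552592546004 -52.04285288582005
0.009603432599447547
0.028130986102544057
```

```bash
python3 -c "
from h import *
delta([.548,-.0225,.064],-52)"
```

```text
t 1.95 pos [ 0.5474 -0.0249  0.171 ] phi -51.76
d [-0.0015 -0.0019  0.107 ] w [-0.02 -0.01  0.24]
```

>>> drive_tool(deltas=[{"dx": -0.0015, "dy": -0.002, "dz": 0.03, "wx": 0, "wy": 0, "wz": 0.2}, {"dx": -0.0015, "dy": -0.002, "dz": 0.055, "wx": 0, "wy": 0, "wz": 0.2}, {"dx": -0.0015, "dy": -0.002, "dz": 0.075, "wx": 0, "wy": 0, "wz": 0.2}, {"dx": -0.0015, "dy": -0.002, "dz": 0.09, "wx": 0, "wy": 0, "wz": 0.2}, {"dx": -0.0015, "dy": -0.002, "dz": 0.1, "wx": 0, "wy": 0, "wz": 0.2}, {"dx": -0.0015, "dy": -0.002, "dz": 0.107, "wx": 0, "wy": 0, "wz": 0.2}, {"dx": -0.0015, "dy": -0.002, "dz": 0.107, "wx": 0, "wy": 0, "wz": 0.2}, {"dx": -0.0015, "dy": -0.002, "dz": 0.107, "wx": 0, "wy": 0, "wz": 0.2}, {"dx": -0.0015, "dy": -0.002, "dz": 0.107, "wx": 0, "wy": 0, "wz": 0.2}])

```text
time_s: 2.85
tcp_pos: [0.5491, -0.0213, 0.0644]
ee_rot: [[0.618, -0.786, 0.002], [-0.786, -0.618, 0.0], [0.001, -0.002, -1.0]]
wrist_force: [-0.6, 0.3, 0.6]
gripper_width: 1.003
```

```bash
python3 - <<'E'
from h import *; import cv2,pickle
s=r.sense(); im=cams.capture('wrist'); cv2.imwrite('pics/w2.png',im[:,:,::-1])
print(s['tcp_pos'],s['wrist_force'],s['moment'])
E
```

```text
[ 0.54912942 -0.02126467  0.06441185] [-0.64875265  0.3179832   0.60166575] [0.03619889 0.15142801 0.02822437]
```

View pics/w2.png

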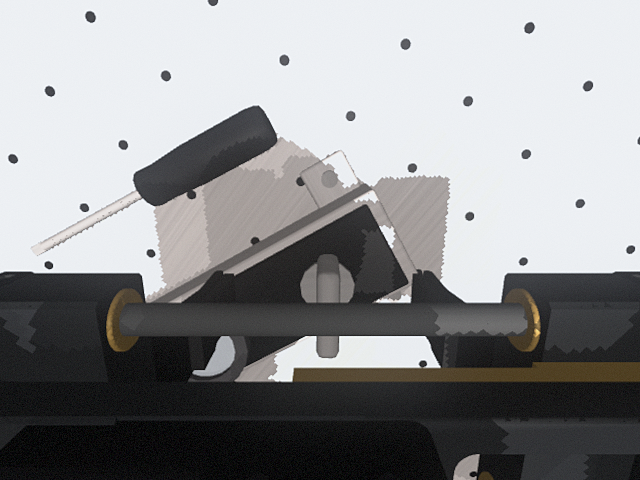

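>>> drive_tool(deltas=[{"dx": 0, "dy": 0.0016, "dz": 0, "wx": 0, "wy": 0, "wz": 0}, {"dx": 0, "dy": 0.0016, "dz": 0, "wx": 0, "wy": 0, "wz": 0}, {"dx": 0, "dy": 0.0016, "dz": 0, "wx": 0, "wy": 0, "wz": 0}])

```text
time_s: 3.2
tcp_pos: [0.5473, -0.0223, 0.0638]
ee_rot: [[0.618, -0.786, 0.0], [-0.786, -0.618, 0.0], [0.0, -0.0, -1.0]]
wrist_force: [0.5, -0.2, 0.5]
gripper_width: 1.003
```

```bash
cat >> h.py <<'E'
def st():
    s=r.sense(); R0=s['ee_rot']
    print('t',s['time_s'],'p',(s['tcp_pos']*1000).round(2),'phi',np.degrees(np.arctan2(R0[1,0],R0[0,0])).round(2),'F',np.round(s['wrist_force'],1),'M',np.round(s['moment'],3),'g',round(s['gripper_width'],3),'j6',s['joints'][5].round(1),'tau6',s['effort'][5].round(3))
E
python3 -c "
from h import *
st()"
```

```text
t 3.2 p [547.26 -22.34  63.76] phi -51.85 F [ 0.5 -0.2  0.5] M [-0.024  0.169  0.003] g 1.003 j6 23.5 tau6 0.0
```

>>> drive_tool(deltas=[{"dx": 0, "dy": 0, "dz": 0, "wx": 0, "wy": 0, "wz": 0}, {"dx": 0, "dy": 0, "dz": 0, "wx": 0, "wy": 0, "wz": 0}, {"dx": 0, "dy": 0, "dz": 0, "wx": 0, "wy": 0, "wz": 0}, {"dx": 0, "dy": 0, "dz": 0, "wx": 0, "wy": 0, "wz": 0}, {"dx": 0, "dy": 0, "dz": 0, "wx": 0, "wy": 0, "wz": 0}, {"dx": 0, "dy": 0, "dz": 0, "wx": 0, "wy": 0, "wz": 0}, {"dx": 0, "dy": 0, "dz": 0, "wx": 0, "wy": 0, "wz": 0}, {"dx": 0, "dy": 0, "dz": 0, "wx": 0, "wy": 0, "wz": 0}, {"dx": 0, "dy": 0, "dz": 0, "wx": 0, "wy": 0, "wz": 0}, {"dx": 0, "dy": 0, "dz": 0, "wx": 0, "wy": 0, "wz": 0}], gripper=0)

```text
time_s: 4.2
tcp_pos: [0.5472, -0.0223, 0.0635]
ee_rot: [[0.618, -0.786, -0.0], [-0.786, -0.618, -0.0], [0.0, 0.0, -1.0]]
wrist_force: [0.7, 0.1, -0.1]
gripper_width: 0.169
```

```bash
python3 -c "
from h import *
st();st()"
```

```text
t 4.2 p [547.25 -22.34  63.55] phi -51.85 F [ 0.7  0.1 -0.1] M [ 0.048  0.121 -0.018] g 0.169 j6 23.5 tau6 -0.0
t 4.2 p [547.25 -22.34  63.55] phi -51.85 F [ 0.7  0.1 -0.1] M [ 0.048  0.121 -0.018] g 0.169 j6 23.5 tau6 -0.0
```

>>> drive_tool(deltas=[{"dx": 0, "dy": 0, "dz": 0, "wx": 0, "wy": 0, "wz": 0}, {"dx": 0, "dy": 0, "dz": 0, "wx": 0, "wy": 0, "wz": 0}, {"dx": 0, "dy": 0, "dz": 0, "wx": 0, "wy": 0, "wz": 0}])

```text
time_s: 4.5
tcp_pos: [0.5473, -0.0223, 0.0636]
ee_rot: [[0.618, -0.786, 0.0], [-0.786, -0.618, 0.0], [0.0, -0.0, -1.0]]
wrist_force: [-0.6, -0.5, 0.8]
gripper_width: 0.113
```

```bash
python3 -c "
from h import *
st()"
```

```text
t 4.5 p [547.32 -22.28  63.57] phi -51.85 F [-0.6 -0.5  0.8] M [ 0.105  0.051 -0.034] g 0.113 j6 23.5 tau6 0.033
```

```bash
cat >> h.py <<'E'
def avg(n=8):
    L=[]
    for i in range(n):
        cams.capture('wrist'); s=r.sense(); R0=s['ee_rot']
        L.append(np.r_[s['moment'],s['wrist_force'],s['effort'][5],s['tcp_pos']*1000,np.degrees(np.arctan2(R0[1,0],R0[0,0]))])
    L=np.array(L); m=L.mean(0)
    print('t',s['time_s'],'M',m[:3].round(3),'sdMz',L[:,2].std().round(3),'F',m[3:6].round(2),'tau6',m[6].round(3),L[:,6].std().round(3),'p',m[7:10].round(2),'phi',m[10].round(2),'q',np.radians(-22.35-m[10]).round(3), 'g',round(s['gripper_width'],3))
E
python3 -c "
from h import *
avg(8)"
```

```text
t 4.9 M [ 0.156  0.035 -0.049] sdMz 0.01 F [ 0.27  0.31 -0.3 ] tau6 0.034 0.0 p [547.33 -22.28  63.57] phi -51.85 q 0.515 g 0.113
```

>>> drive_tool(deltas=[{"dx": 0, "dy": 0, "dz": 0.0002, "wx": 0, "wy": 0, "wz": 4}, {"dx": 0, "dy": 0, "dz": 0.0005, "wx": 0, "wy": 0, "wz": 8}, {"dx": 0, "dy": 0, "dz": 0.0007, "wx": 0, "wy": 0, "wz": 12}, {"dx": 0, "dy": 0, "dz": 0.0009, "wx": 0, "wy": 0, "wz": 16}, {"dx": 0, "dy": 0, "dz": 0.0011, "wx": 0, "wy": 0, "wz": 20}, {"dx": 0, "dy": 0, "dz": 0.0014, "wx": 0, "wy": 0, "wz": 24}, {"dx": 0, "dy": 0, "dz": 0.0016, "wx": 0, "wy": 0, "wz": 28}, {"dx": 0, "dy": 0, "dz": 0.0018, "wx": 0, "wy": 0, "wz": 32}, {"dx": 0, "dy": 0, "dz": 0.0018, "wx": 0, "wy": 0, "wz": 32}])

```text
time_s: 5.8
tcp_pos: [0.5475, -0.0222, 0.0618]
ee_rot: [[0.107, -0.994, 0.001], [-0.994, -0.107, 0.0], [-0.0, -0.001, -1.0]]
wrist_force: [0.3, 1.7, -0.6]
gripper_width: 0.111
```

```bash
python3 -c "
from h import *
avg(8)"
```

```text
t 6.2 M [ 0.391 -0.177 -0.039] sdMz 0.034 F [ 1.16  1.3  -0.37] tau6 0.023 0.021 p [547.49 -22.2   61.81] phi -83.79 q 1.072 g 0.113
```

>>> drive_tool(deltas=[{"dx": 0, "dy": 0, "dz": 0.0002, "wx": 0, "wy": 0, "wz": 4}, {"dx": 0, "dy": 0, "dz": 0.0005, "wx": 0, "wy": 0, "wz": 8}, {"dx": 0, "dy": 0, "dz": 0.0006, "wx": 0, "wy": 0, "wz": 10}, {"dx": 0, "dy": 0, "dz": 0.0006, "wx": 0, "wy": 0, "wz": 10}])

```text
time_s: 6.6
tcp_pos: [0.5476, -0.0222, 0.0613]
ee_rot: [[-0.067, -0.998, 0.001], [-0.998, 0.067, 0.0], [-0.0, -0.001, -1.0]]
wrist_force: [1.6, 0.7, 0.3]
gripper_width: 0.115
```

```bash
python3 -c "
from h import *
avg(10)"
```

```text
t 7.1 M [ 0.57  -0.388 -0.027] sdMz 0.026 F [ 1.64  1.72 -0.34] tau6 0.031 0.008 p [547.52 -22.22  61.25] phi -93.82 q 1.247 g 0.113
```

>>> drive_tool(deltas=[{"dx": 0, "dy": 0, "dz": 0.0002, "wx": 0, "wy": 0, "wz": 4}, {"dx": 0, "dy": 0, "dz": 0.0005, "wx": 0, "wy": 0, "wz": 8}, {"dx": 0, "dy": 0, "dz": 0.0006, "wx": 0, "wy": 0, "wz": 11}, {"dx": 0, "dy": 0, "dz": 0.0006, "wx": 0, "wy": 0, "wz": 11}])

```text
time_s: 7.5
tcp_pos: [0.5475, -0.0222, 0.0606]
ee_rot: [[-0.256, -0.967, 0.001], [-0.967, 0.256, 0.0], [-0.0, -0.001, -1.0]]
wrist_force: [0.9, 1.6, -0.3]
gripper_width: 0.113
```

```bash
python3 -c "
from h import *
avg(10)"
```

```text
t 8.0 M [ 0.85  -0.624  0.088] sdMz 0.033 F [ 2.78  2.17 -0.41] tau6 -0.082 0.012 p [547.53 -22.21  60.64] phi -104.8 q 1.439 g 0.113
```

B resists: at q≈1.44 both the moment and the joint-6 torque stepped by about 0.115 Nm, as a crossed thread would. I'm stopping here and winding B back out.

>>> drive_tool(deltas=[{"dx": 0, "dy": 0, "dz": -0.0003, "wx": 0, "wy": 0, "wz": -5}, {"dx": 0, "dy": 0, "dz": -0.0006, "wx": 0, "wy": 0, "wz": -10}, {"dx": 0, "dy": 0, "dz": -0.0008, "wx": 0, "wy": 0, "wz": -15}, {"dx": 0, "dy": 0, "dz": -0.0011, "wx": 0, "wy": 0, "wz": -20}, {"dx": 0, "dy": 0, "dz": -0.0014, "wx": 0, "wy": 0, "wz": -25}, {"dx": 0, "dy": 0, "dz": -0.0017, "wx": 0, "wy": 0, "wz": -30}, {"dx": 0, "dy": 0, "dz": -0.002, "wx": 0, "wy": 0, "wz": -35}, {"dx": 0, "dy": 0, "dz": -0.0022, "wx": 0, "wy": 0, "wz": -40}, {"dx": 0, "dy": 0, "dz": -0.0025, "wx": 0, "wy": 0, "wz": -45}, {"dx": 0, "dy": 0, "dz": -0.0028, "wx": 0, "wy": 0, "wz": -50}, {"dx": 0, "dy": 0, "dz": -0.0031, "wx": 0, "wy": 0, "wz": -55}, {"dx": 0, "dy": 0, "dz": -0.0034, "wx": 0, "wy": 0, "wz": -60}, {"dx": 0, "dy": 0, "dz": -0.0036, "wx": 0, "wy": 0, "wz": -65}, {"dx": 0, "dy": 0, "dz": -0.0039, "wx": 0, "wy": 0, "wz": -70}, {"dx": 0, "dy": 0, "dz": -0.0042, "wx": 0, "wy": 0, "wz": -75}, {"dx": 0, "dy": 0, "dz": -0.0044, "wx": 0, "wy": 0, "wz": -78}, {"dx": 0, "dy": 0, "dz": -0.0044, "wx": 0, "wy": 0, "wz": -79}, {"dx": 0, "dy": 0, "dz": -0.0044, "wx": 0, "wy": 0, "wz": -79}])

```text
time_s: 9.8
tcp_pos: [0.5472, -0.0224, 0.065]
ee_rot: [[0.9, -0.437, 0.0], [-0.437, -0.9, -0.0], [0.0, 0.0, -1.0]]
wrist_force: [1.8, 1.2, 0.4]
gripper_width: 0.114
```

```bash
python3 -c "
from h import *
avg(6)"
```

```text
t 10.1 M [ 0.468 -0.483  0.005] sdMz 0.043 F [2.09 1.64 0.34] tau6 0.002 0.004 p [547.21 -22.41  65.02] phi -25.87 q 0.062 g 0.112
```

>>> drive_tool(deltas=[{"dx": 0, "dy": 0, "dz": -0.0001, "wx": 0, "wy": 0, "wz": -1.5}, {"dx": 0, "dy": 0, "dz": -0.0002, "wx": 0, "wy": 0, "wz": -3.5}, {"dx": 0, "dy": 0, "dz": -0.0002, "wx": 0, "wy": 0, "wz": -3.5}])

```text
time_s: 10.4
tcp_pos: [0.5472, -0.0224, 0.0652]
ee_rot: [[0.925, -0.38, -0.0], [-0.38, -0.925, -0.0], [-0.0, 0.0, -1.0]]
wrist_force: [2.4, 1.4, 0.9]
gripper_width: 0.115
```

```bash
python3 -c "
from h import *
avg(6)"
```

```text
t 10.7 M [ 0.295 -0.445  0.018] sdMz 0.039 F [1.9  1.   0.92] tau6 -0.009 0.013 p [547.21 -22.41  65.21] phi -22.35 q -0.0 g 0.113
```

>>> drive_tool(deltas=[{"dx": 0, "dy": 0, "dz": -0.0001, "wx": 0, "wy": 0, "wz": -1}, {"dx": 0, "dy": 0, "dz": -0.0001, "wx": 0, "wy": 0, "wz": -2}, {"dx": 0, "dy": 0, "dz": -0.0001, "wx": 0, "wy": 0, "wz": -2}])

```text
time_s: 11.0
tcp_pos: [0.5472, -0.0224, 0.0652]
ee_rot: [[0.937, -0.348, -0.0], [-0.348, -0.937, 0.0], [-0.0, -0.0, -1.0]]
wrist_force: [2.8, 0.4, 0.4]
gripper_width: 0.115
```

```bash
python3 -c "
from h import *
avg(6)"
```

```text
t 11.3 M [ 0.084 -0.504 -0.41 ] sdMz 0.021 F [2.   0.14 0.93] tau6 0.415 0.006 p [547.2  -22.4   65.23] phi -20.38 q -0.034 g 0.109
```

>>> drive_tool(deltas=[{"dx": 0, "dy": 0, "dz": 0, "wx": 0, "wy": 0, "wz": -1}, {"dx": 0, "dy": 0, "dz": 0, "wx": 0, "wy": 0, "wz": -1.5}, {"dx": 0, "dy": 0, "dz": 0, "wx": 0, "wy": 0, "wz": -1.5}])

```text
time_s: 11.6
tcp_pos: [0.5472, -0.0224, 0.0653]
ee_rot: [[0.946, -0.323, -0.0], [-0.323, -0.946, 0.0], [-0.0, 0.0, -1.0]]
wrist_force: [2.2, 0.1, 1.5]
gripper_width: 0.115
```

```bash
python3 -c "
from h import *
avg(6)"
```

```text
t 11.9 M [-0.097 -0.475 -0.557] sdMz 0.036 F [ 2.17 -0.15  0.89] tau6 0.569 0.004 p [547.2  -22.38  65.23] phi -18.86 q -0.061 g 0.117
```

>>> drive_tool(deltas=[{"dx": 0, "dy": 0, "dz": 0, "wx": 0, "wy": 0, "wz": 0}, {"dx": 0, "dy": 0, "dz": 0, "wx": 0, "wy": 0, "wz": 0}, {"dx": 0, "dy": 0, "dz": 0, "wx": 0, "wy": 0, "wz": 0}, {"dx": 0, "dy": 0, "dz": 0, "wx": 0, "wy": 0, "wz": 0}, {"dx": 0, "dy": 0, "dz": 0, "wx": 0, "wy": 0, "wz": 0}, {"dx": 0, "dy": 0, "dz": -0.03, "wx": 0, "wy": 0, "wz": 0}, {"dx": 0, "dy": 0, "dz": -0.07, "wx": 0, "wy": 0, "wz": 0}, {"dx": 0, "dy": 0, "dz": -0.105, "wx": 0, "wy": 0, "wz": 0}, {"dx": 0.0025, "dy": -0.04, "dz": -0.105, "wx": 0, "wy": 0, "wz": 8}, {"dx": 0.005, "dy": -0.08, "dz": -0.105, "wx": 0, "wy": 0, "wz": 16}, {"dx": 0.0075, "dy": -0.12, "dz": -0.105, "wx": 0, "wy": 0, "wz": 24}, {"dx": 0.0105, "dy": -0.158, "dz": -0.105, "wx": 0, "wy": 0, "wz": 32}, {"dx": 0.0105, "dy": -0.158, "dz": -0.105, "wx": 0, "wy": 0, "wz": 39}, {"dx": 0.0105, "dy": -0.158, "dz": -0.105, "wx": 0, "wy": 0, "wz": 39}, {"dx": 0.0105, "dy": -0.158, "dz": -0.105, "wx": 0, "wy": 0, "wz": 39}, {"dx": 0.0105, "dy": -0.158, "dz": -0.105, "wx": 0, "wy": 0, "wz": 39}], gripper=0.7)

```text
time_s: 13.5
tcp_pos: [0.6079, 0.1231, 0.1703]
ee_rot: [[0.533, -0.846, -0.0], [-0.846, -0.533, -0.0], [-0.0, 0.0, -1.0]]
wrist_force: [0.3, 0.5, 0.4]
gripper_width: 0.699
```

```bash
python3 - <<'E'
from h import *; import cv2,pickle
s=r.sense(); im=cams.capture('wrist'); cv2.imwrite('pics/w3.png',im[:,:,::-1]); pickle.dump((s['tcp_pos'],s['ee_rot']),open('w3.pkl','wb'))
st()
im=im[:,:,::-1][170:310,240:400]; cv2.imwrite('pics/w3c.png',cv2.resize(im,None,fx=5,fy=5,interpolation=cv2.INTER_CUBIC))
im=cams.capture('top')[:,:,::-1][170:280,220:380]; cv2.imwrite('pics/topc2.png',cv2.resize(im,None,fx=5,fy=5,interpolation=cv2.INTER_CUBIC))
E
```

```text
t 13.55 p [607.98 123.02 170.42] phi -57.82 F [ 0.4  0.  -0. ] M [-0.026  0.128  0.012] g 0.697 j6 5.8 tau6 0.01
```

View pics/w3.png

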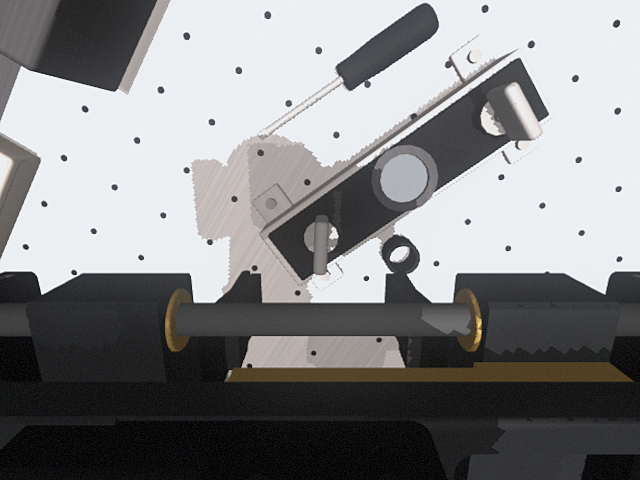

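View pics/w3c.png

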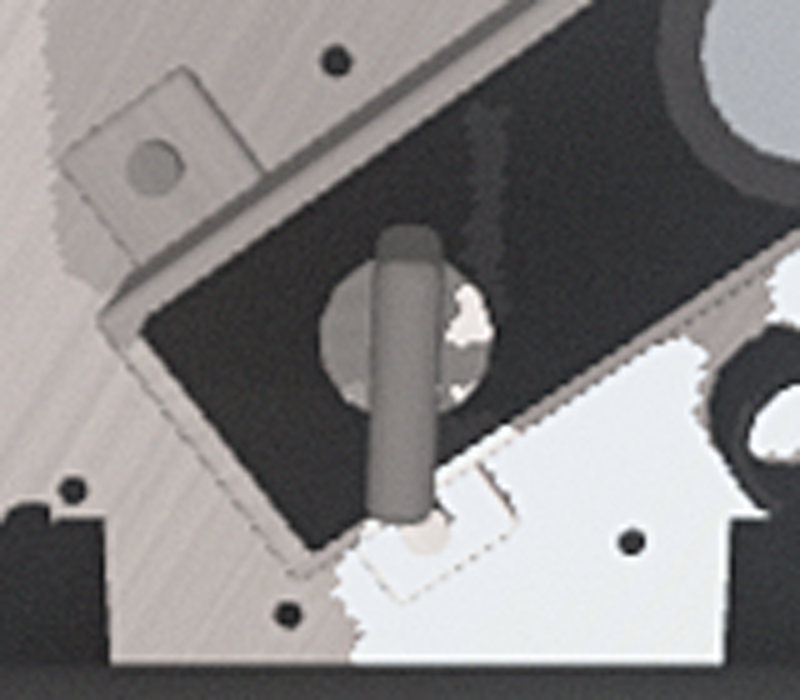

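```bash
python3 - <<'E'
from h import *; import pickle
P=pickle.load(open('w3.pkl','rb'))
c=lambda x,y:(240+x/5-.4,170+y/5-.4)
for nm,uv,z in [('collar',(406,336),.058),('top',(404.5,392),.092)]:
    p=onz('wrist',c(*uv),z,P); print(nm,p)
a=onz('wrist',c(408.5,262),.092,P);b=onz('wrist',c(401,521),.092,P); print(np.linalg.norm(a-b),np.degrees(np.arctan2(*(a-b)[1::-1])))
delta([.609,.1247,.0635],-59.3)
E
```

```text
collar [0.60863339 0.12576908 0.058     ]
top [0.60897025 0.12525573 0.092     ]
0.03834875223559249 -59.445322724482246
t 13.6 pos [0.608  0.1231 0.1705] phi -57.84
d [-0.0009 -0.0017  0.107 ] w [-0.01 -0.    1.46]
```

>>> drive_tool(deltas=[{"dx": -0.0017, "dy": -0.0019, "dz": 0.03, "wx": 0, "wy": 0, "wz": 1.5}, {"dx": -0.0017, "dy": -0.0019, "dz": 0.055, "wx": 0, "wy": 0, "wz": 1.5}, {"dx": -0.0017, "dy": -0.0019, "dz": 0.075, "wx": 0, "wy": 0, "wz": 1.5}, {"dx": -0.0017, "dy": -0.0019, "dz": 0.09, "wx": 0, "wy": 0, "wz": 1.5}, {"dx": -0.0017, "dy": -0.0019, "dz": 0.1, "wx": 0, "wy": 0, "wz": 1.5}, {"dx": -0.0017, "dy": -0.0019, "dz": 0.107, "wx": 0, "wy": 0, "wz": 1.5}, {"dx": -0.0017, "dy": -0.0019, "dz": 0.107, "wx": 0, "wy": 0, "wz": 1.5}, {"dx": -0.0017, "dy": -0.0019, "dz": 0.107, "wx": 0, "wy": 0, "wz": 1.5}])

```text
time_s: 14.4
tcp_pos: [0.6094, 0.1263, 0.0639]
ee_rot: [[0.51, -0.86, 0.001], [-0.86, -0.51, 0.0], [0.0, -0.001, -1.0]]
wrist_force: [-0.5, -0.4, 0.2]
gripper_width: 0.701
```

```bash
python3 - <<'E'
from h import *; import cv2
im=cams.capture('wrist'); cv2.imwrite('pics/w4.png',im[:,:,::-1])
delta([.6087,.1255,.0635],-59.4); st()
E
```

```text
t 14.45 pos [0.6095 0.1264 0.0642] phi -59.33
d [0.0004 0.0012 0.0007] w [-0.1  -0.02  0.07]
t 14.45 p [609.53 126.43  64.17] phi -59.33 F [-0.6  0.1 -0.2] M [-0.028  0.14   0.035] g 0.7 j6 4.1 tau6 0.0
```

View pics/w4.png

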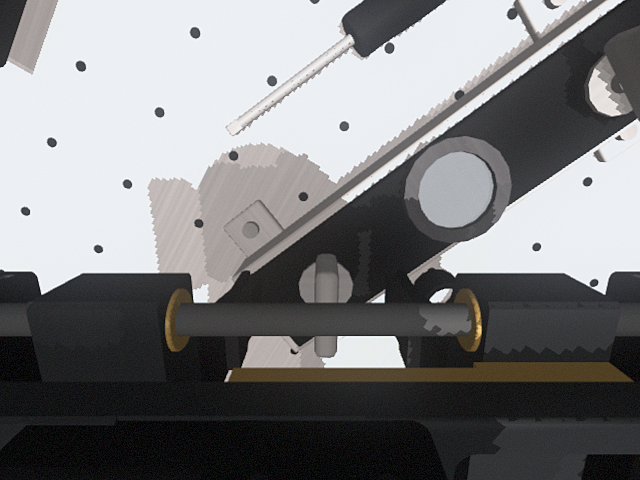

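>>> drive_tool(deltas=[{"dx": 0.0003, "dy": 0.001, "dz": 0.0005, "wx": 0, "wy": 0, "wz": 0}, {"dx": 0.0003, "dy": 0.001, "dz": 0.0005, "wx": 0, "wy": 0, "wz": 0}, {"dx": 0.0003, "dy": 0.001, "dz": 0.0005, "wx": 0, "wy": 0, "wz": 0}, {"dx": 0.0003, "dy": 0.001, "dz": 0.0005, "wx": 0, "wy": 0, "wz": 0}, {"dx": 0.0003, "dy": 0.001, "dz": 0.0005, "wx": 0, "wy": 0, "wz": 0}, {"dx": 0.0003, "dy": 0.001, "dz": 0.0005, "wx": 0, "wy": 0, "wz": 0}, {"dx": 0.0003, "dy": 0.001, "dz": 0.0005, "wx": 0, "wy": 0, "wz": 0}, {"dx": 0.0003, "dy": 0.001, "dz": 0.0005, "wx": 0, "wy": 0, "wz": 0}, {"dx": 0.0003, "dy": 0.001, "dz": 0.0005, "wx": 0, "wy": 0, "wz": 0}, {"dx": 0.0003, "dy": 0.001, "dz": 0.0005, "wx": 0, "wy": 0, "wz": 0}, {"dx": 0.0003, "dy": 0.001, "dz": 0.0005, "wx": 0, "wy": 0, "wz": 0}, {"dx": 0.0003, "dy": 0.001, "dz": 0.0005, "wx": 0, "wy": 0, "wz": 0}], gripper=0)

```text
time_s: 15.65
tcp_pos: [0.6084, 0.1256, 0.0628]
ee_rot: [[0.51, -0.86, 0.0], [-0.86, -0.51, 0.0], [0.0, -0.0, -1.0]]
wrist_force: [0.8, 0.1, -0.4]
gripper_width: 0.109
```

```bash
python3 -c "
from h import *
avg(8)"
```

```text
t 16.05 M [ 0.197 -0.205 -0.008] sdMz 0.022 F [ 1.26  0.75 -0.68] tau6 0.022 0.0 p [608.37 125.6   62.77] phi -59.34 q 0.646 g 0.115
```

>>> drive_tool(deltas=[{"dx": 0, "dy": 0, "dz": 0.0002, "wx": 0, "wy": 0, "wz": 4}, {"dx": 0, "dy": 0, "dz": 0.0005, "wx": 0, "wy": 0, "wz": 8}, {"dx": 0, "dy": 0, "dz": 0.0007, "wx": 0, "wy": 0, "wz": 12}, {"dx": 0, "dy": 0, "dz": 0.0009, "wx": 0, "wy": 0, "wz": 16}, {"dx": 0, "dy": 0, "dz": 0.0011, "wx": 0, "wy": 0, "wz": 20}, {"dx": 0, "dy": 0, "dz": 0.0014, "wx": 0, "wy": 0, "wz": 24}, {"dx": 0, "dy": 0, "dz": 0.0016, "wx": 0, "wy": 0, "wz": 28}, {"dx": 0, "dy": 0, "dz": 0.0018, "wx": 0, "wy": 0, "wz": 32}, {"dx": 0, "dy": 0, "dz": 0.002, "wx": 0, "wy": 0, "wz": 36}, {"dx": 0, "dy": 0, "dz": 0.0022, "wx": 0, "wy": 0, "wz": 40}, {"dx": 0, "dy": 0, "dz": 0.0025, "wx": 0, "wy": 0, "wz": 44}, {"dx": 0, "dy": 0, "dz": 0.0025, "wx": 0, "wy": 0, "wz": 45}])

```text
time_s: 17.25
tcp_pos: [0.6085, 0.1256, 0.0603]
ee_rot: [[-0.248, -0.969, 0.001], [-0.969, 0.248, 0.0], [-0.0, -0.001, -1.0]]
wrist_force: [2.0, 0.3, -2.1]
gripper_width: 0.113
```

```bash
python3 -c "
from h import *
avg(10)"
```

```text
t 17.75 M [ 0.334 -0.609  0.009] sdMz 0.035 F [ 2.18  1.02 -1.39] tau6 -0.018 0.036 p [608.49 125.63  60.29] phi -104.31 q 1.431 g 0.115
```

>>> drive_tool(deltas=[{"dx": 0, "dy": 0, "dz": 0.0002, "wx": 0, "wy": 0, "wz": 4}, {"dx": 0, "dy": 0, "dz": 0.0005, "wx": 0, "wy": 0, "wz": 8}, {"dx": 0, "dy": 0, "dz": 0.0006, "wx": 0, "wy": 0, "wz": 11}, {"dx": 0, "dy": 0, "dz": 0.0006, "wx": 0, "wy": 0, "wz": 11}])

```text
time_s: 18.15
tcp_pos: [0.6085, 0.1256, 0.0597]
ee_rot: [[-0.428, -0.904, 0.001], [-0.904, 0.428, 0.0], [-0.001, -0.001, -1.0]]
wrist_force: [2.8, 1.2, -2.2]
gripper_width: 0.115
```

```bash
python3 -c "
from h import *
avg(10)"
```

```text
t 18.65 M [ 0.43  -1.049 -0.028] sdMz 0.021 F [ 3.72  1.06 -2.74] tau6 0.02 0.014 p [608.5  125.62  59.68] phi -115.31 q 1.622 g 0.113
```

>>> drive_tool(deltas=[{"dx": 0, "dy": 0, "dz": 0.0002, "wx": 0, "wy": 0, "wz": 4}, {"dx": 0, "dy": 0, "dz": 0.0005, "wx": 0, "wy": 0, "wz": 8}, {"dx": 0, "dy": 0, "dz": 0.0007, "wx": 0, "wy": 0, "wz": 12}, {"dx": 0, "dy": 0, "dz": 0.0009, "wx": 0, "wy": 0, "wz": 16}, {"dx": 0, "dy": 0, "dz": 0.0011, "wx": 0, "wy": 0, "wz": 20}, {"dx": 0, "dy": 0, "dz": 0.0014, "wx": 0, "wy": 0, "wz": 24}, {"dx": 0, "dy": 0, "dz": 0.0016, "wx": 0, "wy": 0, "wz": 28}, {"dx": 0, "dy": 0, "dz": 0.0018, "wx": 0, "wy": 0, "wz": 32}, {"dx": 0, "dy": 0, "dz": 0.002, "wx": 0, "wy": 0, "wz": 35}, {"dx": 0, "dy": 0, "dz": 0.002, "wx": 0, "wy": 0, "wz": 35}])

```text
time_s: 19.65
tcp_pos: [0.6086, 0.1256, 0.0577]
ee_rot: [[-0.869, -0.495, 0.001], [-0.495, 0.869, 0.0], [-0.001, -0.0, -1.0]]
wrist_force: [4.5, 0.8, -2.2]
gripper_width: 0.109
```

```bash
python3 -c "
from h import *
avg(10)"
```

```text
t 20.15 M [ 0.35  -1.471 -0.015] sdMz 0.018 F [ 4.83  1.04 -3.34] tau6 0.02 0.014 p [608.55 125.55  57.73] phi -150.3 q 2.233 g 0.111
```

>>> drive_tool(deltas=[{"dx": 0, "dy": 0, "dz": 0.0002, "wx": 0, "wy": 0, "wz": 4}, {"dx": 0, "dy": 0, "dz": 0.0005, "wx": 0, "wy": 0, "wz": 8}, {"dx": 0, "dy": 0, "dz": 0.0007, "wx": 0, "wy": 0, "wz": 12}, {"dx": 0, "dy": 0, "dz": 0.0007, "wx": 0, "wy": 0, "wz": 12}])

```text
time_s: 20.55
tcp_pos: [0.6086, 0.1255, 0.0571]
ee_rot: [[-0.953, -0.303, 0.001], [-0.303, 0.953, 0.0], [-0.001, -0.0, -1.0]]
wrist_force: [4.4, 0.9, -3.6]
gripper_width: 0.107
```

```bash
python3 -c "
from h import *
avg(10)"
```

```text
t 21.05 M [ 0.282 -1.53  -0.031] sdMz 0.019 F [ 4.93  0.74 -3.22] tau6 0.027 0.013 p [608.57 125.53  57.07] phi -162.31 q 2.443 g 0.109
```

>>> drive_tool(deltas=[{"dx": 0, "dy": 0, "dz": 0.0002, "wx": 0, "wy": 0, "wz": 4}, {"dx": 0, "dy": 0, "dz": 0.0005, "wx": 0, "wy": 0, "wz": 8}, {"dx": 0, "dy": 0, "dz": 0.0007, "wx": 0, "wy": 0, "wz": 12}, {"dx": 0, "dy": 0, "dz": 0.0007, "wx": 0, "wy": 0, "wz": 12}])

```text
time_s: 21.45
tcp_pos: [0.6086, 0.1255, 0.0564]
ee_rot: [[-0.995, -0.098, 0.001], [-0.098, 0.995, 0.0], [-0.001, 0.0, -1.0]]
wrist_force: [4.0, 0.9, -2.9]
gripper_width: 0.118
```

```bash
python3 -c "
from h import *
avg(10)"
```

```text
t 21.95 M [ 0.244 -1.536 -0.04 ] sdMz 0.042 F [ 5.06  1.08 -3.23] tau6 0.027 0.013 p [608.58 125.5   56.39] phi -174.31 q 2.652 g 0.115
```

>>> drive_tool(deltas=[{"dx": 0, "dy": 0, "dz": 0.0002, "wx": 0, "wy": 0, "wz": 4}, {"dx": 0, "dy": 0, "dz": 0.0005, "wx": 0, "wy": 0, "wz": 8}, {"dx": 0, "dy": 0, "dz": 0.0007, "wx": 0, "wy": 0, "wz": 12}, {"dx": 0, "dy": 0, "dz": 0.0007, "wx": 0, "wy": 0, "wz": 12}])

```text
time_s: 22.35
tcp_pos: [0.6086, 0.1255, 0.0557]
ee_rot: [[-0.994, 0.11, 0.001], [0.11, 0.994, 0.0], [-0.001, 0.0, -1.0]]
wrist_force: [4.7, 1.2, -2.8]
gripper_width: 0.112
```

```bash
python3 -c "
from h import *
avg(10);st()"
```

```text
t 22.85 M [ 0.156 -1.574 -0.034] sdMz 0.034 F [ 4.85  0.85 -3.15] tau6 0.027 0.015 p [608.59 125.47  55.73] phi 173.74 q -3.422 g 0.11
t 22.85 p [608.59 125.5   55.74] phi 173.74 F [ 4.8  1.4 -2.9] M [ 0.109 -1.586 -0.045] g 0.11 j6 -122.8 tau6 0.033
```

>>> drive_tool(deltas=[{"dx": 0, "dy": 0, "dz": 0.0002, "wx": 0, "wy": 0, "wz": 4}, {"dx": 0, "dy": 0, "dz": 0.0005, "wx": 0, "wy": 0, "wz": 8}, {"dx": 0, "dy": 0, "dz": 0.0007, "wx": 0, "wy": 0, "wz": 12}, {"dx": 0, "dy": 0, "dz": 0.0007, "wx": 0, "wy": 0, "wz": 12}])

```text
time_s: 23.25
tcp_pos: [0.6086, 0.1254, 0.0551]
ee_rot: [[-0.95, 0.313, 0.001], [0.313, 0.95, -0.0], [-0.001, 0.0, -1.0]]
wrist_force: [5.5, 0.3, -2.1]
gripper_width: 0.118
```

```bash
python3 -c "
from h import *
avg(10)"
```

```text
t 23.75 M [ 0.091 -1.562 -0.003] sdMz 0.033 F [ 4.93  0.22 -2.72] tau6 0.001 0.016 p [608.57 125.45  55.11] phi 161.81 q -3.214 g 0.11
```

>>> drive_tool(deltas=[{"dx": 0, "dy": 0, "dz": 0.0002, "wx": 0, "wy": 0, "wz": 4}, {"dx": 0, "dy": 0, "dz": 0.0005, "wx": 0, "wy": 0, "wz": 8}, {"dx": 0, "dy": 0, "dz": 0.0007, "wx": 0, "wy": 0, "wz": 12}, {"dx": 0, "dy": 0, "dz": 0.0007, "wx": 0, "wy": 0, "wz": 12}])

```text
time_s: 24.15
tcp_pos: [0.6086, 0.1254, 0.0545]
ee_rot: [[-0.864, 0.503, 0.001], [0.503, 0.864, -0.0], [-0.001, 0.0, -1.0]]
wrist_force: [4.8, 1.0, -0.7]
gripper_width: 0.109
```

```bash
python3 -c "
from h import *
avg(10);st()"
```

```text
t 24.65 M [-0.061 -1.57   0.059] sdMz 0.023 F [ 4.97 -0.39 -0.96] tau6 -0.071 0.015 p [608.59 125.45  54.55] phi 149.78 q -3.004 g 0.114
t 24.65 p [608.61 125.45  54.57] phi 149.77 F [ 5.5 -1.  -0.8] M [-0.075 -1.571  0.068] g 0.114 j6 -146.8 tau6 -0.074
```

>>> drive_tool(deltas=[{"dx": 0, "dy": 0, "dz": 0.0002, "wx": 0, "wy": 0, "wz": 4}, {"dx": 0, "dy": 0, "dz": 0.0005, "wx": 0, "wy": 0, "wz": 8}, {"dx": 0, "dy": 0, "dz": 0.0007, "wx": 0, "wy": 0, "wz": 12}, {"dx": 0, "dy": 0, "dz": 0.0009, "wx": 0, "wy": 0, "wz": 15}, {"dx": 0, "dy": 0, "dz": 0.0009, "wx": 0, "wy": 0, "wz": 15}])

```text
time_s: 25.15
tcp_pos: [0.6086, 0.1255, 0.0539]
ee_rot: [[-0.704, 0.71, 0.001], [0.71, 0.704, -0.0], [-0.001, 0.001, -1.0]]
wrist_force: [1.8, -3.2, 2.6]
gripper_width: 0.115
```

```bash
python3 -c "
from h import *
avg(12);st()"
```

```text
t 25.75 M [-0.224 -1.457  0.141] sdMz 0.04 F [ 4.79 -0.17  3.2 ] tau6 -0.14 0.015 p [608.63 125.48  53.86] phi 134.73 q -2.742 g 0.113
t 25.75 p [608.63 125.53  53.84] phi 134.68 F [5.7 0.1 4. ] M [-0.128 -1.688  0.119] g 0.113 j6 -161.9 tau6 -0.15
```

>>> drive_tool(deltas=[{"dx": 0, "dy": 0, "dz": 0.0002, "wx": 0, "wy": 0, "wz": 3}, {"dx": 0, "dy": 0, "dz": 0.0004, "wx": 0, "wy": 0, "wz": 6}, {"dx": 0, "dy": 0, "dz": 0.0005, "wx": 0, "wy": 0, "wz": 9}, {"dx": 0, "dy": 0, "dz": 0.0006, "wx": 0, "wy": 0, "wz": 11}, {"dx": 0, "dy": 0, "dz": 0.0006, "wx": 0, "wy": 0, "wz": 11}])

```text
time_s: 26.25
tcp_pos: [0.6086, 0.1254, 0.0534]
ee_rot: [[-0.554, 0.832, 0.001], [0.832, 0.554, -0.0], [-0.001, 0.001, -1.0]]
wrist_force: [1.9, -2.1, 6.8]
gripper_width: 0.113
```

```bash
python3 -c "
from h import *
avg(16);st()"
```

```text
t 27.05 M [-0.493 -1.219  0.176] sdMz 0.06 F [ 3.98 -1.32  6.17] tau6 -0.184 0.006 p [608.54 125.38  53.4 ] phi 123.69 q -2.549 g 0.116
t 27.05 p [608.53 125.37  53.39] phi 123.69 F [ 4.4 -1.6  6.3] M [-0.534 -1.198  0.111] g 0.116 j6 -172.9 tau6 -0.178
```

>>> drive_tool(deltas=[{"dx": 0, "dy": 0, "dz": 0, "wx": 0, "wy": 0, "wz": 0}, {"dx": 0, "dy": 0, "dz": 0, "wx": 0, "wy": 0, "wz": 0}, {"dx": 0, "dy": 0, "dz": 0, "wx": 0, "wy": 0, "wz": 0}, {"dx": 0, "dy": 0, "dz": 0, "wx": 0, "wy": 0, "wz": 0}, {"dx": 0, "dy": 0, "dz": 0, "wx": 0, "wy": 0, "wz": 0}, {"dx": 0, "dy": 0, "dz": 0, "wx": 0, "wy": 0, "wz": 0}, {"dx": 0, "dy": 0, "dz": -0.03, "wx": 0, "wy": 0, "wz": 0}, {"dx": 0, "dy": 0, "dz": -0.07, "wx": 0, "wy": 0, "wz": 0}, {"dx": 0, "dy": 0, "dz": -0.115, "wx": 0, "wy": 0, "wz": 0}, {"dx": 0, "dy": 0, "dz": -0.115, "wx": 0, "wy": 0, "wz": 0}, {"dx": 0, "dy": 0, "dz": -0.115, "wx": 0, "wy": 0, "wz": 0}], gripper=0.7)

```text
time_s: 28.15
tcp_pos: [0.6084, 0.1257, 0.169]
ee_rot: [[-0.554, 0.833, 0.002], [0.833, 0.554, 0.002], [0.0, 0.003, -1.0]]
wrist_force: [-0.0, 1.2, -0.1]
gripper_width: 0.703
```

```bash
python3 - <<'E'
from h import *; import cv2,pickle
s=r.sense(); im=cams.capture('wrist'); cv2.imwrite('pics/w5.png',im[:,:,::-1]); pickle.dump((s['tcp_pos'],s['ee_rot']),open('w5.pkl','wb'))
st();avg(4)
im=im[:,:,::-1][170:310,240:400]; cv2.imwrite('pics/w5c.png',cv2.resize(im,None,fx=5,fy=5,interpolation=cv2.INTER_CUBIC))
E
```

```text
t 28.2 p [607.56 125.37 167.35] phi 123.63 F [-0.2 -1.3 -1.3] M [-0.098 -0.034  0.001] g 0.699 j6 -172.9 tau6 -0.001
t 28.4 M [-0.123 -0.022 -0.014] sdMz 0.031 F [-0.18 -0.22 -0.02] tau6 -0.0 0.0 p [607.29 125.14 166.13] phi 123.64 q -2.548 g 0.698
```

View pics/w5.png

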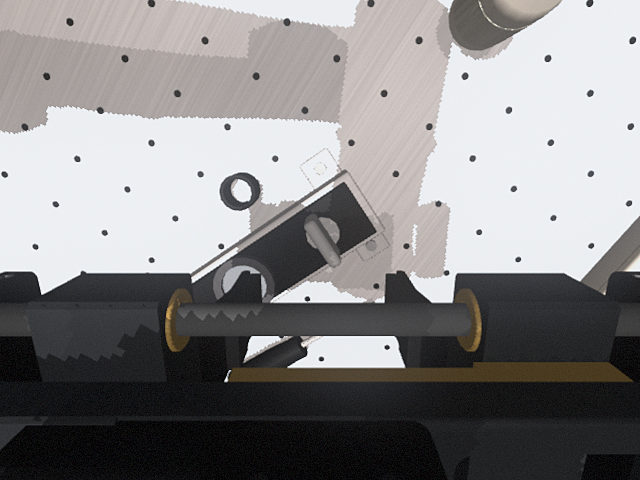

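View pics/w5c.png

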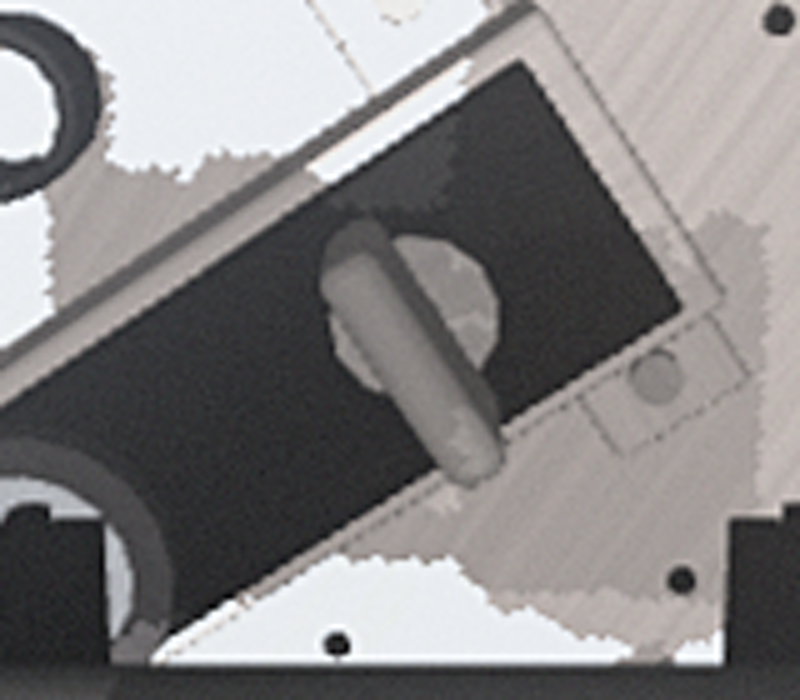

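```bash
python3 - <<'E'
from h import *; import pickle
P=pickle.load(open('w5.pkl','rb'))
c=lambda x,y:(240+x/5-.4,170+y/5-.4)
zt=.0573+.026+.011-.0032*3.1
for z in (zt,):
  a=onz('wrist',c(343,266),z,P);b=onz('wrist',c(480,478),z,P); print(np.linalg.norm(a-b),(a+b)/2,np.degrees(np.arctan2(*(a-b)[1::-1])))
# long edges right edge top & left edge
  for e in [((322,282),(450,478)),((366,255),(498,448))]:
    a=onz('wrist',c(*e[0]),z,P);b=onz('wrist',c(*e[1]),z,P);print(np.degrees(np.arctan2(*(a-b)[1::-1])))
# plate edge direction
a=onz('wrist',c(0,408),.048,P);b=onz('wrist',c(520,64),.048,P);print('plate',np.degrees(np.arctan2(*(b-a)[1::-1])))
E
```

```text
0.037716034176825994 [0.60823173 0.12632229 0.08438   ] 155.5017244462624
155.58683444313832
157.1790014170404
plate 67.20549533264548
```

>>> drive_tool(deltas=[{"dx": 0, "dy": 0, "dz": -0.04, "wx": 0, "wy": 0, "wz": -8}, {"dx": 0, "dy": 0, "dz": -0.08, "wx": 0, "wy": 0, "wz": -16}, {"dx": 0.04, "dy": -0.02, "dz": -0.1, "wx": 0, "wy": 0, "wz": -24}, {"dx": 0.08, "dy": -0.04, "dz": -0.1, "wx": 0, "wy": 0, "wz": -32}, {"dx": 0.12, "dy": -0.06, "dz": -0.1, "wx": 0, "wy": 0, "wz": -40}, {"dx": 0.15, "dy": -0.09, "dz": -0.1, "wx": 0, "wy": 0, "wz": -40}, {"dx": 0.17, "dy": -0.12, "dz": -0.1, "wx": 0, "wy": 0, "wz": -40}, {"dx": 0.17, "dy": -0.12, "dz": -0.1, "wx": 0, "wy": 0, "wz": -40}, {"dx": 0.17, "dy": -0.12, "dz": -0.1, "wx": 0, "wy": 0, "wz": -40}])

```text
time_s: 29.3
tcp_pos: [0.4137, 0.2007, 0.2677]
ee_rot: [[-0.96, 0.28, 0.0], [0.28, 0.96, -0.0], [-0.0, 0.0, -1.0]]
wrist_force: [1.0, 0.3, 0.5]
gripper_width: 0.701
```

```bash
python3 - <<'E'
from h import *; import cv2
st()
t=cams.capture('top')[:,:,::-1]; cv2.imwrite('pics/top5.png',t)
s=cams.capture('scene')[:,:,::-1]; cv2.imwrite('pics/scene5.png',s)
cv2.imwrite('pics/topc5.png',cv2.resize(t[170:280,220:380],None,fx=5,fy=5,interpolation=cv2.INTER_CUBIC))
E
```

```text
t 29.3 p [413.73 200.65 267.67] phi 163.74 F [1.  0.3 0.5] M [-0.028 -0.068 -0.016] g 0.701 j6 -152.5 tau6 -0.011
```

View pics/top5.png

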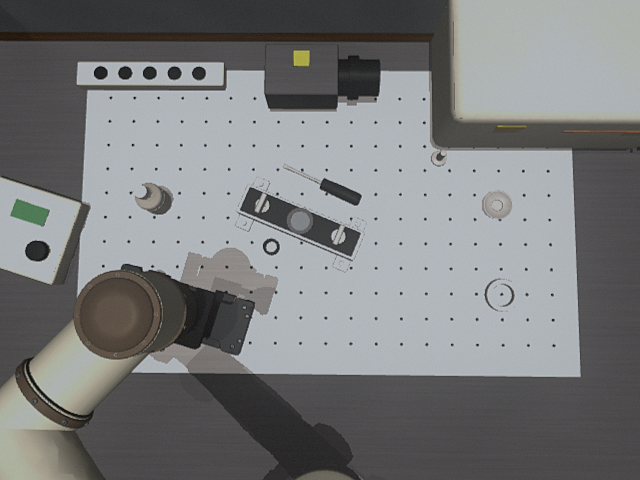

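View pics/topc5.png

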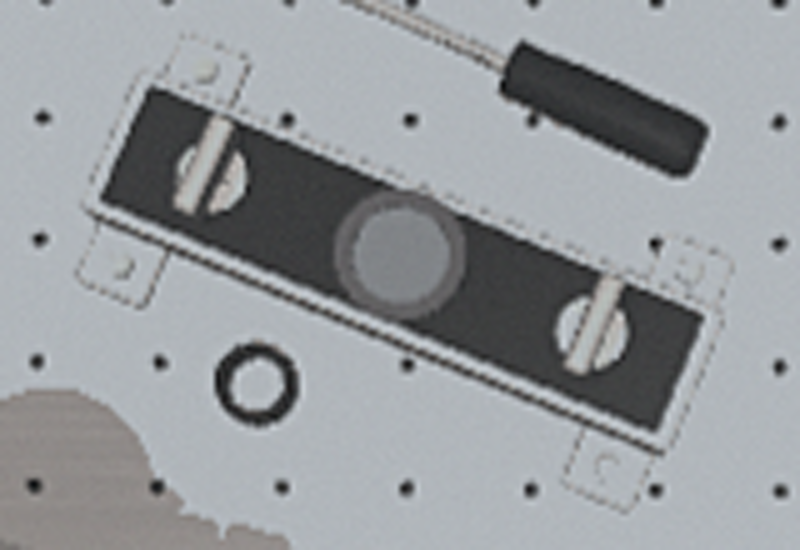

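View pics/scene5.png

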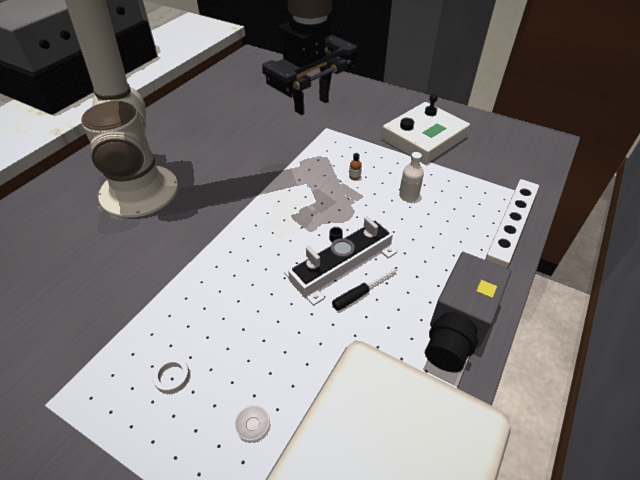

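```bash
python3 - <<'E'
from h import *
c=lambda x,y:(220+x/5-.4,170+y/5-.4)
for n,z,a,b in [('A',.0844,(185,211),(221,118)),('B',.0943,(576,372),(610,278))]:
    p=onz('top',c(*a),z);q=onz('top',c(*b),z);print(n,np.linalg.norm(p-q),np.degrees(np.arctan2(*(q-p)[1::-1])),(p+q)/2)
import cv2
a=cv2.imread('pics/top0.png');b=cv2.imread('pics/top5.png'); d=cv2.absdiff(a,b).max(2)>40
n,l,s,_=cv2.connectedComponentsWithStats(d.astype('uint8'));print([tuple(x) for x in s[1:] if x[4]>15])
E
```

```text
A 0.037905110825518236 -20.06026286014219 [0.60765303 0.12481826 0.0844    ]
B 0.037355186096906114 -19.55279311394813 [ 0.54658423 -0.02235258  0.0943    ]
[(np.int32(251), np.int32(193), np.int32(19), np.int32(20), np.int32(155)), (np.int32(330), np.int32(225), np.int32(18), np.int32(20), np.int32(107)), (np.int32(22), np.int32(252), np.int32(254), np.int32(171), np.int32(18983)), (np.int32(197), np.int32(257), np.int32(12), np.int32(5), np.int32(17)), (np.int32(198), np.int32(267), np.int32(7), np.int32(9), np.int32(20)), (np.int32(210), np.int32(271), np.int32(13), np.int32(4), np.int32(19)), (np.int32(439), np.int32(280), np.int32(141), np.int32(97), np.int32(5379)), (np.int32(351), np.int32(335), np.int32(70), np.int32(41), np.int32(1943)), (np.int32(606), np.int32(359), np.int32(12), np.int32(7), np.int32(20)), (np.int32(0), np.int32(375), np.int32(80), np.int32(105), np.int32(4963)), (np.int32(388), np.int32(411), np.int32(13), np.int32(9), np.int32(30)), (np.int32(394), np.int32(418), np.int32(13), np.int32(17), np.int32(61)), (np.int32(407), np.int32(419), np.int32(9), np.int32(9), np.int32(17)), (np.int32(409), np.int32(422), np.int32(13), np.int32(18), np.int32(45)), (np.int32(422), np.int32(429), np.int32(7), np.int32(8), np.int32(16)), (np.int32(448), np.int32(429), np.int32(5), np.int32(10), np.int32(16)), (np.int32(415), np.int32(437), np.int32(7), np.int32(7), np.int32(17)), (np.int32(255), np.int32(462), np.int32(24), np.int32(18), np.int32(126)), (np.int32(330), np.int32(464), np.int32(13), np.int32(6), np.int32(37)), (np.int32(282), np.int32(466), np.int32(20), np.int32(14), np.int32(94)), (np.int32(338), np.int32(468), np.int32(8), np.int32(3), np.int32(17)), (np.int32(346), np.int32(469), np.int32(15), np.int32(11), np.int32(64)), (np.int32(296), np.int32(472), np.int32(23), np.int32(8), np.int32(70)), (np.int32(336), np.int32(472), np.int32(17), np.int32(8), np.int32(73))]
```

```bash
python3 -c "
from station import ticket
print(ticket.finish_job())"
```

```text
the job is handed in; nothing more can be done
None
```

The job is handed in: screw B is the crossed one and is fully backed out, and screw A is sound and was tightened to about 0.21 Nm. Both are released. It took about 29 s of the 72 s allowed.

- **Screw B (crossed):** I started it gently. At about 1.44 rad the wrist moment and the joint-6 torque both stepped up by about 0.115 Nm, where a free screw shows nothing. I stopped there and wound it back until the stop resisted (about 0.57 Nm against the stop), then let go. In the top view its spade sits at the backed-out angle.
- **Screw A (sound):** It ran freely to contact at about 3.0 rad. I turned it about 0.7 rad further. The torque rose 0.21 Nm above the free-running reading, or about 0.18 Nm as an absolute reading; snug is 0.15 to 0.3. Then I released it.
- **Bystanders:** Comparing top images before and after, only the two spades, the arm and its shadow changed. The gripper ended clear of everything.

**Check that fits less well:** After release, A sprang back further than "a little". Two camera views put it at about 3.14 to 3.18 rad. That is only 0.14 to 0.18 rad past contact, or 0.04 to 0.05 Nm left, about what the screw's own friction can hold. I judged that tightening again would end the same way, so I left it.

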